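Weigh out hex nuts on the bench scale

TASK

Weigh out hex nuts: slide or lift them from the loading board onto the scale's sprung pan, each lying flat, until the dial needle comes to rest between the two ears of the bracket. Leave the nuts that are not needed flat on the board, and do not disturb the bracket, the tin or anything else on the bench.

Things in the scene. Friction and masses are not known exactly. Their poses are not given: they have to be found in the camera images.
- scale: fixed bench spring scale. Origin on the bench top, under the middle of the gap between loading board and pan; x points away from the robot, from board over pan to dial, y left along the gap, z up. Dark wooden loading board: x -150 to 0 mm, 370 mm wide, top 90 mm high. Pan: x 3 to 133 mm. Round white dial, face up, 180 mm diameter, 75 mm high, centred at x = 235 mm, y = 0.
- board_mid (a point): middle of the loading board's top face, axes as the scale's.
- pan_mid (a point): middle of the pan's top face, axes as the scale's; sinks with the pan. Flat aluminium plate on a spring, 130 mm (x) by 370 mm (y); empty, its top is 1 mm below the board's; sinks about 4 mm per nut, at most 30 mm. Lips 6 mm high, 3 mm thick, at the far side and both ends, none towards the board.
- needle (a joint): angle of the dial's black needle (rad): 0 with empty pan, needle pointing to the scale's +y (left); grows clockwise seen from above, 0.125 rad per mm that the pan sinks, so about 0.5 rad for each nut (nuts differ a little).
- bracket (a joint): angle of the middle of the bracket, a dark U-shaped wire clip at the dial's edge, same sense and zero as the needle (rad). Its two ears stand 0.32 rad either side of its middle. It was set beforehand and stays as it is.
- needle_tip (a point): tip of the needle, 66 mm from the dial's centre.
- bracket_mid (a point): middle of the bracket's arc, 77 mm from the dial's centre.
- nut0: plain steel hexagon nut, one of four alike, lying flat on the loading board: 41 mm across flats, 47 mm across corners, 22 mm high, 27 mm through hole, about 165 g; origin: centre of its underside, z along the hole.
- nut1: plain steel hexagon nut, one of four alike, lying flat on the loading board: 41 mm across flats, 47 mm across corners, 22 mm high, 27 mm through hole, about 165 g; origin: centre of its underside, z along the hole.
- nut2: plain steel hexagon nut, one of four alike, lying flat on the loading board: 41 mm across flats, 47 mm across corners, 22 mm high, 27 mm through hole, about 165 g; origin: centre of its underside, z along the hole.
- nut3: plain steel hexagon nut, one of four alike, lying flat on the loading board: 41 mm across flats, 47 mm across corners, 22 mm high, 27 mm through hole, about 165 g; origin: centre of its underside, z along the hole.
- tin: short round closed tin standing among the nuts on the loading board, 48 mm diameter, 50 mm high; origin: centre of its underside. A bystander.
- spray: upright bottle, 60 mm diameter, 160 mm high, right of the scale; origin: centre of underside. A bystander.
- tape: black tape measure, 70 x 40 x 66 mm, right of the scale; origin: centre of underside. A bystander.
- wrench: open wrench lying left of the scale; origin near its middle. A bystander.
- driver: screwdriver lying left of the scale; origin near its middle. A bystander.
- jar: glass jar with steel cap, 70 mm diameter, 90 mm high, far left; origin: centre of underside. A bystander.
- mug: white mug, 80 mm diameter, 90 mm high, far right; origin: centre of underside. A bystander.
Mind the look-alikes: they are no part of the job. Leave any yellow look-alike of the nut0 alone.

How it is judged (in metres and radians):
At the end, for the whole second after the job is handed in: Needle at rest, tip within 0.32 rad of the bracket's middle. Every nut still and flat (tilt under 0.12 rad), either directly on the pan (centre within 50 mm in x, 170 mm in y of pan_mid) or on the board (within 58 mm in x, 170 mm in y of board_mid) (((x of nut0 in the frame of pan_mid between -0.05 and 0.05 m and y of nut0 in the frame of pan_mid between -0.17 and 0.17 m and z of nut0 in the frame of pan_mid between -0.006 and 0.008 m) or (x of nut0 in the frame of board_mid between -0.058 and 0.058 m and y of nut0 in the frame of board_mid between -0.17 and 0.17 m and z of nut0 in the frame of board_mid between -0.006 and 0.008 m)) and angle between each of nut0, nut1, nut2, nut3's own z axis and vertical below 0.12 rad and linear speed of each of nut0, nut1, nut2, nut3 below 0.02 m/s and ((x of nut1 in the frame of pan_mid between -0.05 and 0.05 m and y of nut1 in the frame of pan_mid between -0.17 and 0.17 m and z of nut1 in the frame of pan_mid between -0.006 and 0.008 m) or (x of nut1 in the frame of board_mid between -0.058 and 0.058 m and y of nut1 in the frame of board_mid between -0.17 and 0.17 m and z of nut1 in the frame of board_mid between -0.006 and 0.008 m)) and ((x of nut2 in the frame of pan_mid between -0.05 and 0.05 m and y of nut2 in the frame of pan_mid between -0.17 and 0.17 m and z of nut2 in the frame of pan_mid between -0.006 and 0.008 m) or (x of nut2 in the frame of board_mid between -0.058 and 0.058 m and y of nut2 in the frame of board_mid between -0.17 and 0.17 m and z of nut2 in the frame of board_mid between -0.006 and 0.008 m)) and ((x of nut3 in the frame of pan_mid between -0.05 and 0.05 m and y of nut3 in the frame of pan_mid between -0.17 and 0.17 m and z of nut3 in the frame of pan_mid between -0.006 and 0.008 m) or (x of nut3 in the frame of board_mid between -0.058 and 0.058 m and y of nut3 in the frame of board_mid between -0.17 and 0.17 m and z of nut3 in the frame of board_mid between -0.006 and 0.008 m)) and x of needle_tip in the frame of bracket_mid between -0.0207614 and 0.0207614 m and y of needle_tip in the frame of bracket_mid above -0.03 m and velocity of joint needle between -0.1 and 0.1 rad/s); the robot touches nothing.
It fails at once if a bystander was moved more than 20 mm (distance of any of tin, spray, tape, wrench, driver, jar, mug from where it was at the start of the episode above 0.02 m).
It fails at once if the bracket was moved (distance of bracket_mid from where it was at the start of the episode above 0.004 m).
It also fails if it takes over 58 s, if anything falls off the work surface, if the arm or the gripper's body presses on something with over 40 N, if the wrist force passes 120 N, or if a joint passes its speed limit or range.

ROBOT

A 6-joint arm with a two-finger parallel gripper is mounted at the origin on the work surface. World frame = base frame: x ahead of the robot, y to its left, z up, the work surface at z = 0. Lengths are in m, angles in degrees, forces in N, time in s.
With the tool pointing down it reaches from about 0.4 to 0.825 m from the base axis. Payload 7 kg.
Tool frame: the origin (TCP) lies midway between the tips of the shut fingers; the grasp point (between the pads) lies r.hold_point_z behind it (r.hold_point_z is the distance from the TCP to the grasp point, in m); z points along the fingers, x is the direction in which the jaws open and shut, and the axes are right-handed (so a half turn about z gives the same grasp; the last joint's range is limited). The gripper opens to 88 mm and grips with 3 to 60 N. Pads are 19 mm wide; open, the fingers measure 130 mm over their backs; the gripper's body (78 mm by 193 mm) begins 47 mm behind the grasp point.
Start: joints at [-53.967, 20.546, 0.682, 0, -70.136, -16.507], TCP at [0.226, -0.636, 0.227] pointing down, gripper open.
Joint ranges: [-176.03, 176.03], [-82.01, 121.73], [-58.28, 71.71], [-173.87, 95.51], [-174.79, -0.11], [-173.66, 173.66]. Speed limits (degrees/s): [136.94, 136.94, 172.46, 180, 180, 180].

INTERFACE

Orientations are given as [roll, pitch, yaw] about the fixed x, y, z axes, in that order (R = Rz(yaw) Ry(pitch) Rx(roll)).
In Python, from plant import get_state, viewer, close_job, r gives the robot as it stands.
- The arm moves only by the tool apply_moves, never from a script. Its argument "plan" is a list of rows, each a list of 3 entries, a list of its own where there are three numbers: the closure in counts, from 0 (fully open) to 255 (shut), then the shift along the tool's x, y, z in units of 50 mm (1.0 is 50 mm), then the turn about the tool's z in units of 6 degrees (1.0 is 6 degrees). A call has 1 to 12 rows; each row shifts and turns the commanded pose from where the row before left it, along the tool's axes as they then stand; what a row does not reach is not made up. A row lasts 1/8 s, in which the tool goes at most 62.5 mm and 10.7 degrees, less where a joint would pass 70% of its speed; a pose out of reach is approached as far as the arm can. A call is refused whole if a number of a shift passes 1 or a number of a turn 1, either way. A call with a gripper value outside its range is refused whole. The fingers move at their own pace and stop on an object; "squeeze" is the grip in N (left out, the last holds). Time passes only in rows, so rows that do not move let the fingers close. It gives the time, the measured TCP pose, the force and the opening at its end, in the units of the state.
- get_state(): the state, without advancing time (a new reading comes with each control period).
- viewer.capture(name): name is "scene" or "top"; returns a dict with "frame" (480x640x3 uint8, blue, green, red), "K" (3x3 intrinsics, pixels), "R" (3x3) and "t" (3): a world point X has camera coordinates R X + t. Camera axes: x right, y down, z forward; pixel columns grow to the right and rows downward; lengths in m; the calibration is good to about 2 mm. A picture is of the moment at which its call begins. There is no depth.
- close_job(): hands the job in, once; it reports no verdict.
The state is a dict: "time_s": time; "joints": joint angles; "qd": joint speeds; "joint_torque": joint torques, N m; "tcp_pos": TCP position; "eef_rot": TCP orientation; "contact_force": force on the tool from outside, world axes, zero at the start; "moment": the same for the moment, N m; "gripper_width": finger opening in m.
Only numpy, scipy, OpenCV 4.12 (cv2) and the standard library are available. Lean on these libraries where they do the work, as an engineer would, in place of code of your own. Each camera call takes 0.05 s, during which the arm holds its last target.

## Working session

There is one attempt and no reset: what is moved stays moved. The work goes in short steps, Python scripts to look and compute and a tool call to move; the robot and the scene stay as the last step left them, time stands still between calls to the robot, and variables do not carry over. Pictures are saved under pics/ and viewed, and the job is handed in when it is done.

Besides the shell and the picture viewer there is one more tool, called after "Emit:" as name([rows], argument=value, ...), one row to a line, values as JSON. apply_moves: Moves the arm, as the interface text tells. Its arguments: {"type":"object","properties":{"plan":{"type":"array","items":{"type":"array"}},"squeeze":{"type":"number"}},"required":["plan"]}

```bash
mkdir -p pics; ls; python3 - <<'E'
from plant import get_state, viewer, r
import cv2
s=get_state();print(s, r.hold_point_z)
for n in("scene","top"):
    d=viewer.capture(n);cv2.imwrite(f"pics/{n}0.png",d["frame"]);print(n,d["K"].tolist(),d["R"].tolist(),d["t"].tolist())
E
```

```text
pics
{'time_s': 0.0, 'joints': array([-5.39649000e+01,  2.05918849e+01,  6.33608752e-01, -1.93939959e-02,
       -7.01362407e+01, -1.65071939e+01]), 'qd': array([ 0.0348237 ,  0.04393623, -0.09625173,  0.04036342, -0.03523989,
        0.04915209]), 'joint_torque': array([-3.66342128e-04, -5.82713699e+01,  2.93048483e+01,  6.99690118e+00,
        6.88182103e-03, -1.54354439e-04]), 'tcp_pos': array([ 0.22543768, -0.63571916,  0.22561865]), 'eef_rot': array([-1.79990622e+02, -9.58018131e-02,  1.09521293e+02]), 'contact_force': array([-0.49532443,  0.95863981, -0.84254413]), 'moment': array([-0.00724731,  0.01704534,  0.01568752]), 'gripper_width': 0.08761208236615572} 0.0188
scene [[497.74817481838113, 0.0, 317.9951900799053], [0.0, 497.74817481838113, 232.44666399914163], [0.0, 0.0, 1.0]] [[-0.7914297523368078, 0.6112497043307485, 0.0035701640958571866], [0.4551793976180457, 0.5932323246240097, -0.6639933169884065], [-0.40798365543263104, -0.5238790012748803, -0.7477299839668472]] [0.46020809410975366, -0.2045265499533381, 1.3892591172949447]
top [[617.9924300283443, 0.0, 316.86717524112237], [0.0, 617.9924300283443, 235.63913253164753], [0.0, 0.0, 1.0]] [[-0.010195939207202458, -0.9997959963189548, -0.017435841484466336], [-0.9980159226052906, 0.011258110405536753, -0.0619473419640241], [0.062130999106678034, 0.0167696360928063, -0.9979271106926202]] [0.025909867219341534, 0.6001184857980549, 1.6969874803748193]
```

View pics/scene0.png

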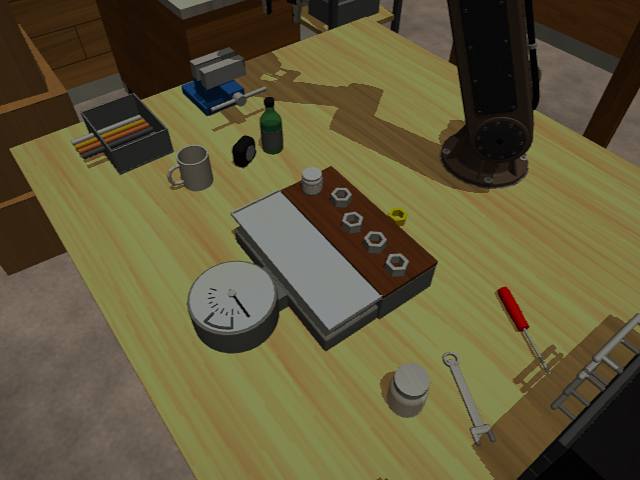

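View pics/top0.png

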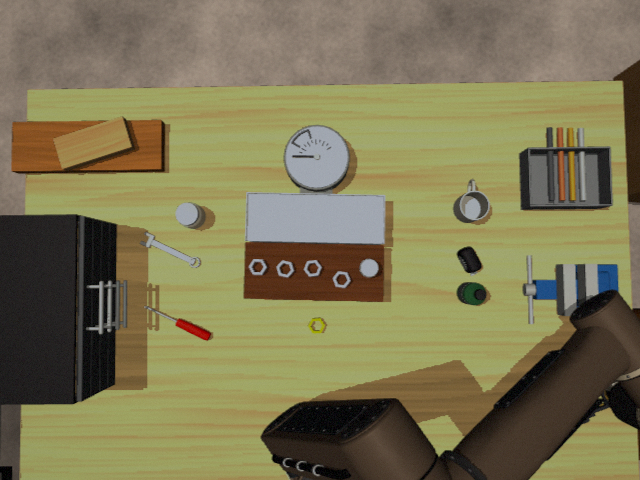

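The top view shows four steel nuts on the board at (258,268), (285,269), (313,268) and (342,280). The tin is at (369,268). The look-alikes are the yellow nut at (317,325), lying on the bench, and the round caps of the tin and of the jar at (190,215). I pick the four grey hexagons on the board. The dial is at (317,157), with the bracket around (302,137). Next I take close crops and localise everything.

```bash
cat > h.py <<'E'
import numpy as np, cv2
from plant import get_state, viewer
def ray(d,u,v,z):
    K,R,t=[np.array(d[k]) for k in("K","R","t")]
    w=R.T@np.linalg.inv(K)@np.array([u,v,1.]);c=-R.T@t
    return c+w*(z-c[2])/w[2]
def proj(d,X):
    K,R,t=[np.array(d[k]) for k in("K","R","t")]
    p=K@(R@np.array(X)+t);return p[:2]/p[2]
E
python3 - <<'E'
from h import *
d=viewer.capture("top");f=d["frame"]
a=cv2.resize(f[185:305,235:395],None,fx=5,fy=5,interpolation=cv2.INTER_CUBIC)
b=cv2.resize(f[115:200,275:360],None,fx=7,fy=7,interpolation=cv2.INTER_CUBIC)
cv2.imwrite("pics/c1.png",a);cv2.imwrite("pics/c2.png",b)
E
```

```text
(no output)
```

View pics/c1.png

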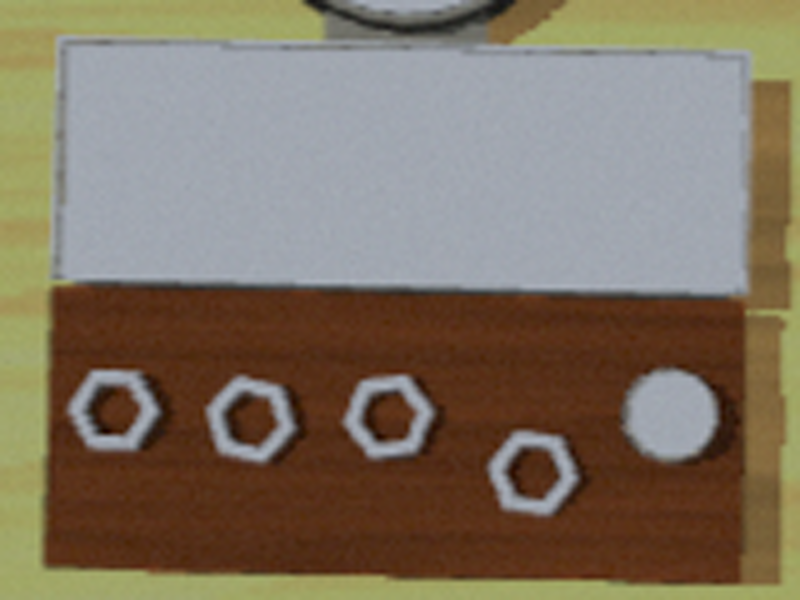

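View pics/c2.png

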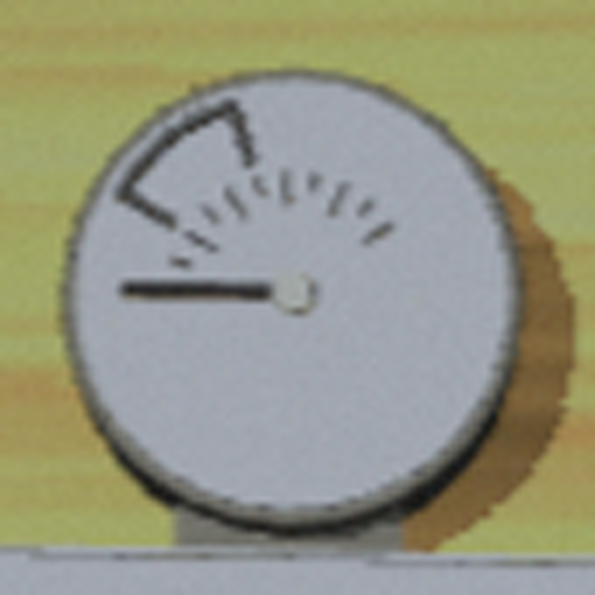

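The crops confirm four grey hexagon nuts on the board, at crop pixels (115,411), (252,420), (389,417) and (535,474). The bracket's ears are at about (120,195) and (233,103) around the dial centre (293,292). That puts the bracket's middle near 0.9 rad, so two nuts should be right.

```bash
python3 - <<'E'
from h import *
from scipy.optimize import minimize
d=viewer.capture("top");f=d["frame"]
def up(x,y): return 235+(x+.5)/5-.5,185+(y+.5)/5-.5
for n,p in dict(gapL=(52,287),gapR=(745,298),botL=(45,567),botR=(743,582)).items(): print(n,ray(d,*up(*p),.09).round(4))
o=ray(d,275+(293.5)/7-.5,115+292.5/7-.5,.078);print("dial",o)
for p in((120,195),(170,225),(233,103),(250,163),(122,289)):
    q=ray(d,275+(p[0]+.5)/7-.5,115+(p[1]+.5)/7-.5,.078)-o;print(np.linalg.norm(q[:2]).round(4),np.arctan2(q[0],q[1]).round(3))
# nuts: mask of grey px on board, upsampled
g=cv2.resize(f,None,fx=8,fy=8,interpolation=cv2.INTER_CUBIC).astype(int)
m=((g.min(2)>95)&(g.max(2)-g.min(2)<60)).astype(np.uint8)
m[:245*8]=0;m[298*8:]=0;m[:,:246*8]=0;m[:,383*8:]=0
cs,_=cv2.findContours(m,cv2.RETR_EXTERNAL,cv2.CHAIN_APPROX_NONE)
for c in cs:
    if cv2.contourArea(c)<5000: continue
    P=np.array([ray(d,(x+.5)/8-.5,(y+.5)/8-.5,.112)[:2] for x,y in cv2.convexHull(c)[:,0]]).astype(np.float32)
    M=cv2.moments(P);cc=np.array([M['m10'],M['m01']])/M['m00']
    # width vs direction
    a=np.arange(0,180,1.);w=[np.ptp(P@[np.cos(np.radians(t)),np.sin(np.radians(t))]) for t in a]
    w=np.array(w); w3=(w[:60]+w[60:120]+w[120:])/3
    print("nut",cc.round(4),"flat normal deg mod60",a[w3.argmin()],"AF",w3.min().round(4),"AC",w3.max().round(4))
d2=viewer.capture("scene");print(d2["frame"].shape)
for X in([.56,.15,.112],): print(proj(d2,X))
E
```

```text
gapL [0.5811 0.21   0.09  ]
gapR [ 0.5712 -0.1586  0.09  ]
botL [0.4326 0.2141 0.09  ]
botR [ 0.4212 -0.155   0.09  ]
dial [0.81151223 0.01746445 0.078     ]
0.077 0.528
0.0544 0.516
0.0775 1.277
0.0531 1.262
0.0661 0.031
nut [ 0.4801 -0.0441] flat normal deg mod60 51.0 AF 0.0425 AC 0.047
nut [0.5096 0.1034] flat normal deg mod60 45.0 AF 0.0424 AC 0.0469
nut [0.5103 0.031 ] flat normal deg mod60 6.0 AF 0.0426 AC 0.0468
nut [0.5152 0.1753] flat normal deg mod60 57.0 AF 0.0426 AC 0.047
nut [ 0.5097 -0.1165] flat normal deg mod60 7.0 AF 0.0482 AC 0.0486
(480, 640, 3)
[372.38061876 264.84594288]
```

Two nuts should settle near 1.0 rad, against a bracket window of about 0.55 to 1.19. I'll check the nut positions with the scene camera and then start moving.

```bash
cat >> h.py <<'E'
def plan(tx,ty,tz,yaw,cur=None):
    s=get_state();p=s["tcp_pos"];y0=s["eef_rot"][2]
    a=np.radians(y0);d=np.array([tx,ty,tz])-p
    X=np.array([np.cos(a),np.sin(a),0]);Y=np.array([np.sin(a),-np.cos(a),0])
    print("t",round(s["time_s"],2),"pos",p.round(4),"rot",s["eef_rot"].round(2),"w",round(s["gripper_width"],4))
    print("tool shift units",(np.array([d@X,d@Y,-d[2]])/.05).round(3),"turn units",round(-((yaw-y0+180)%360-180)/6,3))
E
python3 - <<'E'
from h import *
d=viewer.capture("scene");f=d["frame"].copy()
for X in([.5152,.1753,.112],[.5096,.1034,.112],[.5103,.031,.112],[.4801,-.0441,.112]):
    u,v=proj(d,X);cv2.circle(f,(int(round(u)),int(round(v))),1,(0,0,255),-1)
cv2.imwrite("pics/s1.png",cv2.resize(f[150:300,290:450],None,fx=5,fy=4,interpolation=cv2.INTER_CUBIC)[:600])
plan(.5152,.1753,.2,177)
E
```

```text
t 0.3 pos [ 0.2255 -0.636   0.2263] rot [-1.8000e+02 -3.0000e-02  1.0953e+02] w 0.0877
tool shift units [13.357 10.884  0.525] turn units -11.246
```

View pics/s1.png

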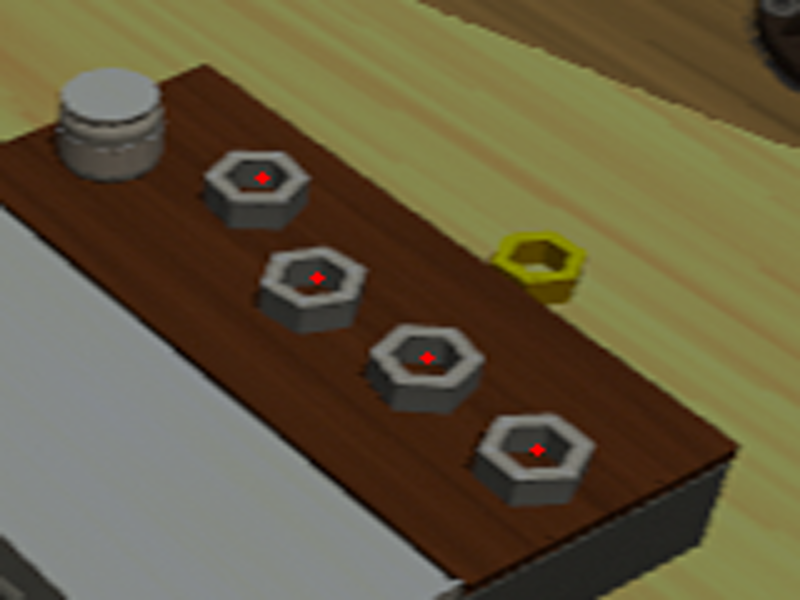

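Emit:
apply_moves([
  [0,[0,0,0],-1],
  [0,[0,0,0],-1],
  [0,[0,0,0],-1],
  [0,[0,0,0],-1],
  [0,[0,0,0],-1],
  [0,[0,0,0],-1],
  [0,[0,0,0],-1],
  [0,[0,0,0],-1],
  [0,[0,0,0],-1],
  [0,[0,0,0],-1],
  [0,[0,0,0],-1],
  [0,[0,0,0],-0.25],
], squeeze=25)

```text
time_s: 1.8
tcp_pos: [0.2256, -0.6361, 0.2265]
eef_rot: [180.0, -0.0, 177.1]
contact_force: [0.1, -0.2, -0.4]
gripper_width: 0.0878
```

The scene view shows the four projected centres (red dots) on the nuts' holes, so both cameras agree. I'll go over to the leftmost nut.

Emit:
apply_moves([
  [0,[-0.5,1,0],0],
  [0,[-0.5,1,0],0],
  [0,[-0.5,1,0],0],
  [0,[-0.5,1,0],0],
  [0,[-0.5,1,0],0],
  [0,[-0.5,1,0],0],
  [0,[-0.5,1,0],0],
  [0,[-0.5,1,0],0],
  [0,[-0.3,1,0],0],
  [0,[-0.2,1,0],0],
  [0,[0,1,0],0],
  [0,[0,1,0],0],
])

```text
time_s: 3.3
tcp_pos: [0.4814, -0.047, 0.2268]
eef_rot: [180.0, 0.0, 176.9]
contact_force: [0.8, 0.3, 0.1]
gripper_width: 0.0875
```

```bash
python3 -c "
from h import *
plan(.5152,.1753,.13,177)"
```

```text
t 3.3 pos [ 0.4814 -0.047   0.2268] rot [1.7999e+02 3.0000e-02 1.7693e+02] w 0.0875
tool shift units [-0.437  4.475  1.935] turn units -0.012
```

Emit:
apply_moves([
  [0,[-0.1,1,0],0],
  [0,[-0.1,1,0],0],
  [0,[-0.1,1,0],0],
  [0,[-0.14,1,0.4],0],
  [0,[0,0.45,0.7],0],
  [0,[0,0,0.83],0],
  [0,[0,0,0],0],
  [0,[0,0,0],0],
])

```text
time_s: 4.3
tcp_pos: [0.5158, 0.1726, 0.1316]
eef_rot: [180.0, 0.1, 177.0]
contact_force: [0.6, -0.0, 0.4]
gripper_width: 0.088
```

```bash
python3 -c "
from h import *
plan(.5152,.1753,.093,177)
for n in ('top','scene'):
  d=viewer.capture(n);u,v=proj(d,[.515,.175,.112]);u=int(u);v=int(v);cv2.imwrite('pics/a_%s.png'%n,cv2.resize(d['frame'][v-50:v+50,u-65:u+65],None,fx=5,fy=5))
"
```

```text
t 4.3 pos [0.5158 0.1726 0.1316] rot [1.7998e+02 8.0000e-02 1.7700e+02] w 0.088
tool shift units [0.014 0.054 0.771] turn units 0.0
```

View pics/a_scene.png

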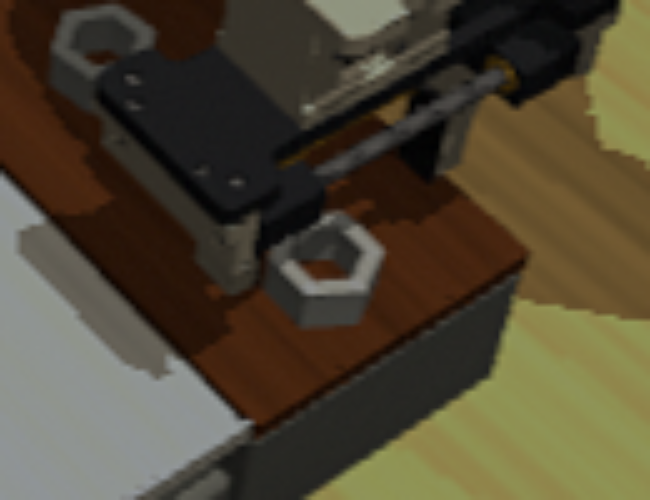

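The fingers straddle the nut (crop pixel 330,265) along world x, with room on both sides. I'll descend, then close.

Emit:
apply_moves([
  [0,[0,0.05,0.4],0],
  [0,[0,0,0.25],0],
  [0,[0,0,0.1],0],
  [0,[0,0,0],0],
  [110,[0,0,0],0],
  [255,[0,0,0],0],
  [255,[0,0,0],0],
  [255,[0,0,0],0],
  [255,[0,0,0],0],
  [255,[0,0,0],0],
])

```text
time_s: 5.65
tcp_pos: [0.5151, 0.1749, 0.0926]
eef_rot: [180.0, 0.0, 177.0]
contact_force: [0.8, 0.4, 0.1]
gripper_width: 0.0408
```

```bash
python3 -c "
from h import *
plan(.6446,.1,.12,177)"
```

```text
t 5.65 pos [0.5151 0.1749 0.0926] rot [1.7999e+02 1.0000e-02 1.7703e+02] w 0.0408
tool shift units [-2.664 -1.363 -0.548] turn units 0.005
```

Width 40.8 mm is a flat-on grip. Now I'll lift it and carry it over the pan.

Emit:
apply_moves([
  [255,[0,0,-0.3],0],
  [255,[0,0,-0.4],0],
  [255,[-0.54,-0.2,0],0],
  [255,[-0.8,-0.4,0],0],
  [255,[-0.8,-0.36,0],0],
  [255,[-0.5,0,0],0],
  [255,[0,0,0],0],
  [255,[0,0,0],0],
])

```text
time_s: 6.65
tcp_pos: [0.6438, 0.1201, 0.1277]
eef_rot: [-180.0, -0.0, 177.0]
contact_force: [0.3, 0.8, -1.0]
gripper_width: 0.0407
```

```bash
python3 -c "
from h import *
plan(.6446,.12,.089,177)
for n in ('scene',):
  d=viewer.capture(n);u,v=proj(d,[.645,.12,.112]);u=int(u);v=int(v);cv2.imwrite('pics/b_%s.png'%n,cv2.resize(d['frame'][v-50:v+50,u-65:u+65],None,fx=5,fy=5))
"
```

```text
t 6.65 pos [0.6438 0.1201 0.1277] rot [-1.8000e+02 -4.0000e-02  1.7701e+02] w 0.0407
tool shift units [-0.017 -0.001  0.775] turn units 0.002
```

View pics/b_scene.png

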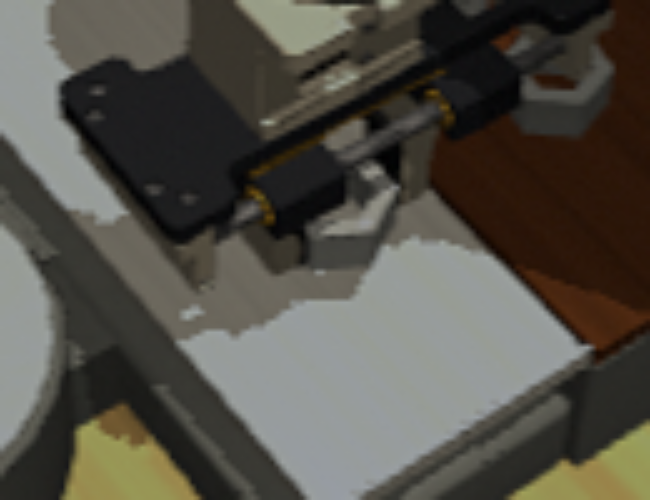

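```bash
python3 -c "
from h import *
d=viewer.capture('scene')
f=d['frame'].copy()
c=f[170:300,260:400]
cv2.imwrite('pics/b2.png',np.clip(cv2.resize(c,(800,600) if 0 else (640,594),interpolation=cv2.INTER_CUBIC)*1.0*1.6,0,255).astype(np.uint8))
for X in ([.6446,.12,.1277],[.6446-.0204,.12,.1277],[.6446+.0204,.12,.1277],[.6446+.065,.1166,.1277],[.6446-.065,.1234,.1277]):
  u,v=proj(d,X);print(X,u,v,((u-260)*640/140,(v-170)*594/130))
"
```

```text
[0.6446, 0.12, 0.1277] 330.2642026296578 271.15793235425235 (np.float64(321.2077834498642), np.float64(462.2139370648146))
[0.6242, 0.12, 0.1277] 338.3913766964818 266.093518928787 (np.float64(358.36057918391685), np.float64(439.07346341307283))
[0.6649999999999999, 0.12, 0.1277] 321.99605017904287 276.3101958508127 (np.float64(283.41051510419595), np.float64(485.7558179644826))
[0.7096, 0.1166, 0.1277] 302.3411788615554 286.7226314721841 (np.float64(193.55967479568193), np.float64(533.3326391882873))
[0.5795999999999999, 0.1234, 0.1277] 356.7955056650883 256.3689985918253 (np.float64(442.49374018326074), np.float64(394.6398858734171))
```

View pics/b2.png

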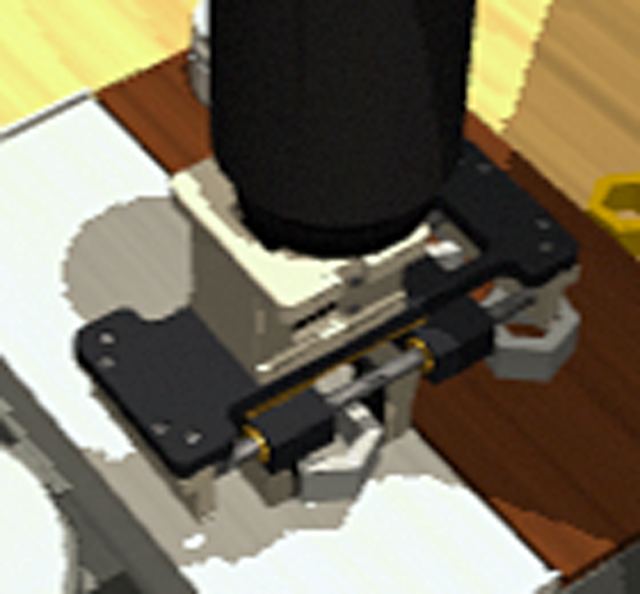

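The light plates at (195,490) and (545,290) are the gripper body's end brackets. They sit high up, so they will not touch anything. I'll set the nut down with a gentle press on the spring and open only partly, to stay off the far lip.

Emit:
apply_moves([
  [255,[0,0,0.35],0],
  [255,[0,0,0.25],0],
  [255,[0,0,0.15],0],
  [255,[0,0,0.03],0],
  [255,[0,0,0],0],
  [180,[0,0,0],0],
  [90,[0,0,0],0],
  [90,[0,0,0],0],
  [90,[0,0,-0.2],0],
  [90,[0,0,-0.5],0],
  [90,[0,0,-0.7],0],
  [90,[0,0,0],0],
])

```text
time_s: 8.25
tcp_pos: [0.6465, 0.1208, 0.1629]
eef_rot: [179.9, 0.4, 177.1]
contact_force: [0.9, 0.2, -0.4]
gripper_width: 0.0572
```

```bash
python3 -c "
from h import *
plan(.5103,.031,.135,186)
for n in ('scene','top'):
  d=viewer.capture(n);cv2.imwrite('pics/d_%s.png'%n,d['frame'])
f=d['frame'];cv2.imwrite('pics/d_c.png',np.hstack([cv2.resize(f[115:200,275:360],(390,390),interpolation=2),cv2.resize(f[185:305,235:395],(400,390),interpolation=2)]))
"
```

```text
t 8.25 pos [0.6465 0.1208 0.1629] rot [179.86   0.35 177.06] w 0.0572
tool shift units [ 2.628 -1.934  0.557] turn units -1.49
```

View pics/d_scene.png

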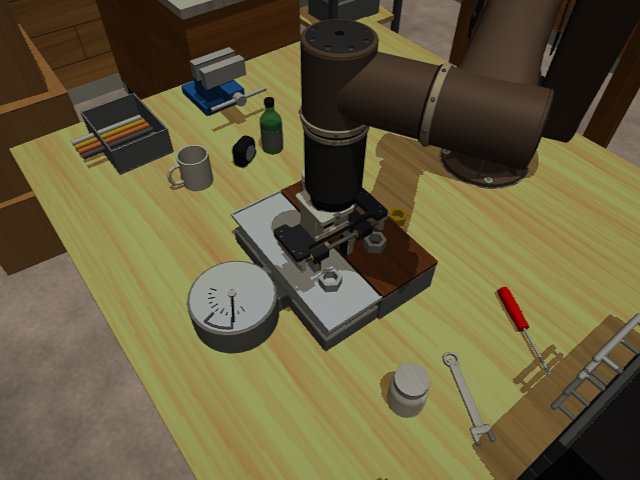

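View pics/d_c.png

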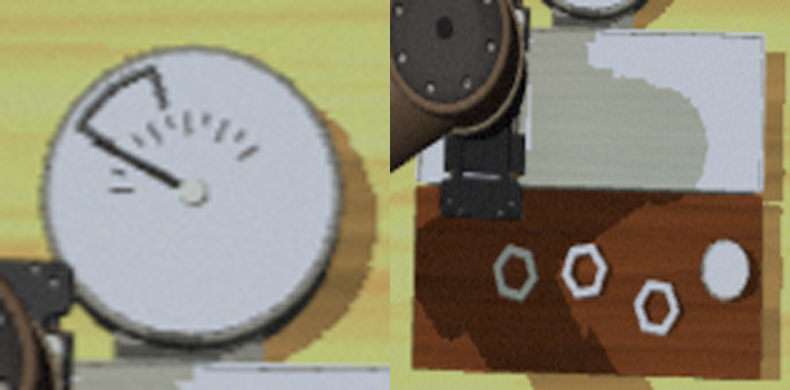

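One nut is on the pan and the needle rests near 0.52 rad, at the first ear. The second should bring it to about 1.0. Next is the third nut, at board pixel (585,270) in the crop.

Emit:
apply_moves([
  [0,[0.6,-0.5,0],0],
  [0,[0.8,-0.6,0],0],
  [0,[0.8,-0.5,0],0],
  [0,[0.43,-0.33,0],0],
  [0,[0,0,0.3],-0.8],
  [0,[0,0,0.26],-0.69],
  [0,[0,0,0],0],
  [0,[0,0,0],0],
])

```text
time_s: 9.35
tcp_pos: [0.5081, 0.0306, 0.1306]
eef_rot: [-180.0, -0.0, -174.1]
contact_force: [0.1, -0.1, 0.2]
gripper_width: 0.088
```

```bash
python3 -c "
from h import *
plan(.5103,.031,.093,186)
for n in ('scene',):
  d=viewer.capture(n);u,v=proj(d,[.51,.031,.112]);u=int(u);v=int(v);cv2.imwrite('pics/e_%s.png'%n,cv2.resize(d['frame'][v-50:v+50,u-65:u+65],None,fx=5,fy=5))
"
```

```text
t 9.35 pos [0.5081 0.0306 0.1306] rot [-1.7998e+02 -2.0000e-02 -1.7412e+02] w 0.088
tool shift units [-0.045  0.004  0.752] turn units -0.02
```

View pics/e_scene.png

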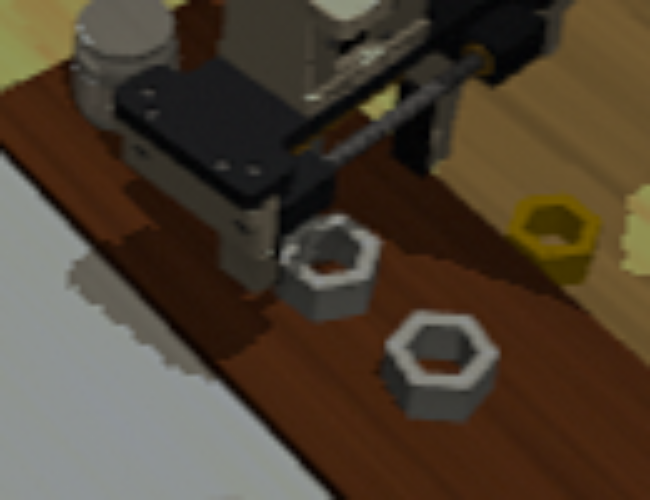

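The fingers straddle the third nut (crop pixel 330,260). The tin and the neighbouring nuts are clear.

Emit:
apply_moves([
  [0,[-0.04,0,0.4],0],
  [0,[0,0,0.25],0],
  [0,[0,0,0.1],0],
  [0,[0,0,0],0],
  [110,[0,0,0],0],
  [255,[0,0,0],0],
  [255,[0,0,0],0],
  [255,[0,0,0],0],
  [255,[0,0,0],0],
  [255,[0,0,0],0],
])

```text
time_s: 10.65
tcp_pos: [0.5101, 0.0308, 0.0931]
eef_rot: [180.0, 0.0, -174.0]
contact_force: [0.1, 0.3, 0.4]
gripper_width: 0.0406
```

```bash
python3 -c "
from h import *
plan(.6446,.0,.128,186)"
```

```text
t 10.65 pos [0.5101 0.0308 0.0931] rot [ 1.8000e+02  1.0000e-02 -1.7403e+02] w 0.0406
tool shift units [-2.611 -0.892 -0.698] turn units -0.005
```

Emit:
apply_moves([
  [255,[0,0,-0.3],0],
  [255,[0,0,-0.4],0],
  [255,[-0.5,-0.2,0],0],
  [255,[-0.8,-0.4,0],0],
  [255,[-0.8,-0.29,0],0],
  [255,[-0.5,0,0],0],
  [255,[0,0,0],0],
  [255,[0,0,0],0],
])

```text
time_s: 11.65
tcp_pos: [0.6433, -0.0, 0.1282]
eef_rot: [180.0, -0.0, -174.0]
contact_force: [-0.3, -0.5, -0.9]
gripper_width: 0.0409
```

```bash
python3 -c "
from h import *
plan(.6446,.0,.085,186)"
```

```text
t 11.65 pos [ 0.6433 -0.      0.1282] rot [ 1.8000e+02 -4.0000e-02 -1.7404e+02] w 0.0409
tool shift units [-0.027 -0.002  0.864] turn units -0.007
```

Emit:
apply_moves([
  [255,[0,0,0.35],0],
  [255,[0,0,0.3],0],
  [255,[0,0,0.15],0],
  [255,[0,0,0.04],0],
  [255,[0,0,0],0],
  [180,[0,0,0],0],
  [90,[0,0,0],0],
  [90,[0,0,0],0],
  [90,[0,0,-0.2],0],
  [90,[0,0,-0.5],0],
  [90,[0,0,-0.7],0],
  [90,[0,0,-0.5],0],
])

```text
time_s: 13.15
tcp_pos: [0.6446, 0.0, 0.1837]
eef_rot: [180.0, 0.1, -174.0]
contact_force: [0.2, 0.8, -0.3]
gripper_width: 0.0569
```

Emit:
apply_moves([
  [90,[0.8,0,-0.3],0],
  [90,[1,0,0],0],
  [90,[1,0,0],0],
  [90,[1,0,0],0],
  [90,[0,-1,0],0],
  [90,[0,-1,0],0],
  [90,[0,-1,0],0],
  [90,[0,-1,0],0],
  [90,[0,-1,0],0],
  [90,[0,0,0],0],
  [90,[0,0,0],0],
  [90,[0,0,0],0],
])

```text
time_s: 14.65
tcp_pos: [0.4811, -0.2675, 0.1965]
eef_rot: [-180.0, 0.0, -174.0]
contact_force: [0.1, 0.5, -0.3]
gripper_width: 0.0567
```

```bash
python3 -c "
from h import *
plan(.6446,.0,.085,186)
for n in ('scene','top'):
  d=viewer.capture(n);cv2.imwrite('pics/f_%s.png'%n,d['frame'])
f=d['frame'];cv2.imwrite('pics/f_c.png',np.hstack([cv2.resize(f[115:200,275:360],(390,390),interpolation=2),cv2.resize(f[185:305,235:395],(400,300),interpolation=2).copy() if 0 else cv2.resize(f[185:305,235:395],(400,390),interpolation=2)]))
"
```

```text
t 14.65 pos [ 0.4811 -0.2675  0.1965] rot [-1.8000e+02  4.0000e-02 -1.7397e+02] w 0.0567
tool shift units [-3.815  4.976  2.231] turn units 0.005
```

View pics/f_scene.png

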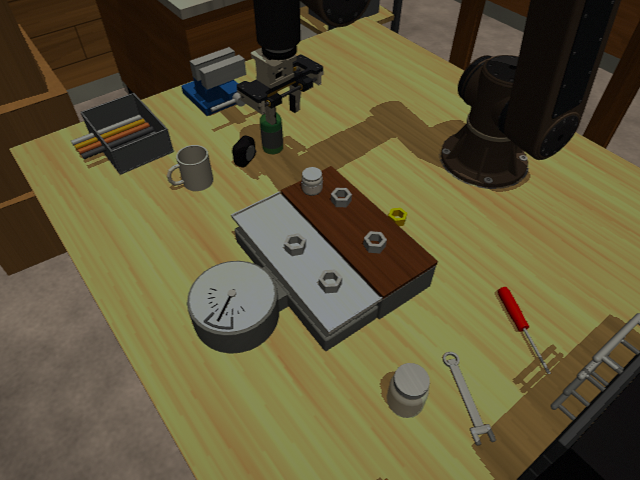

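View pics/f_c.png

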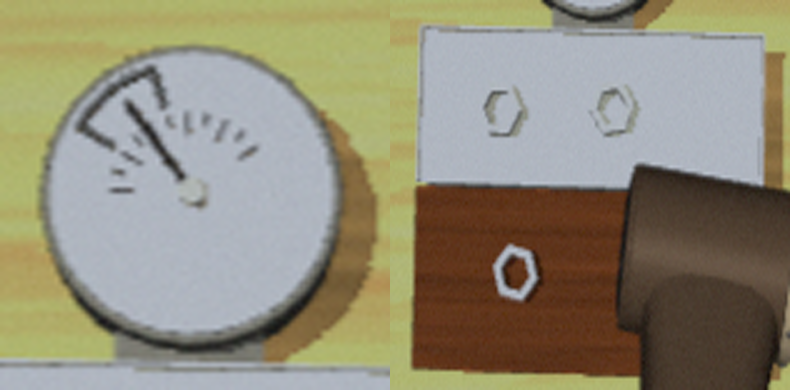

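The needle tip is at crop pixel (127,105) around the centre (193,190), well between the ears. Both pan nuts look flat and central, the other two nuts are still flat on the board, and the bystanders look unmoved. I'll wait a moment and check that it is at rest.

Emit:
apply_moves([
  [90,[0,0,0],0],
  [90,[0,0,0],0],
  [90,[0,0,0],0],
  [90,[0,0,0],0],
  [90,[0,0,0],0],
  [90,[0,0,0],0],
  [90,[0,0,0],0],
  [90,[0,0,0],0],
])

```text
time_s: 15.75
tcp_pos: [0.481, -0.2684, 0.1961]
eef_rot: [180.0, -0.0, -174.0]
contact_force: [-0.1, 0.2, 0.3]
gripper_width: 0.0568
```

```bash
python3 -c "
from h import *
d=viewer.capture('top');f=d['frame'];g=cv2.imread('pics/f_top.png')
print('dial diff',cv2.absdiff(f,g)[120:195,280:355].max(), 'pan diff',cv2.absdiff(f,g)[190:245,245:385].max(), 'noise diff',cv2.absdiff(f,g)[:80].max())
o=ray(d,316.4,156.4,.078)
q=ray(d,275+127.5*85/390-.5,115+105.5*85/390-.5,.078)-o
print('tip r, angle',np.hypot(*q[:2]),np.arctan2(q[0],q[1])-.029)
b0=cv2.imread('pics/top0.png')
for n,(u,v) in dict(spray=(472,293),tape=(469,260),mug=(472,205),jar=(190,215),wrench=(172,250),driver=(180,323)).items():
  print(n,cv2.absdiff(cv2.blur(f,(3,3)),cv2.blur(b0,(3,3)))[v-18:v+18,u-20:u+20].max())
O=np.array([.576,.0257]);a=np.radians(-1.54);R=np.array([[np.cos(a),-np.sin(a)],[np.sin(a),np.cos(a)]])
for p in((.6462,.1207),(.6446,0),(.5096,.1034),(.4801,-.0441)): print('scale xy',(R.T@(np.array(p)-O)).round(4))
"
```

```text
dial diff 17 pan diff 54 noise diff 18
tip r, angle 0.06441263237484564 0.9166240428161239
spray 143
tape 133
mug 18
jar 17
wrench 17
driver 17
scale xy [0.0676 0.0969]
scale xy [ 0.0693 -0.0238]
scale xy [-0.0685  0.0759]
scale xy [-0.094  -0.0724]
```

The dial shows no change over a second beyond noise. The tape and spray differences in the top view come from the arm and its shadow over them; in the scene view both sit where they were, at (245,150) and (271,133). I'm handing in.

```bash
python3 -c "
from plant import close_job
print(close_job())"
```

```text
the job is handed in; nothing more can be done
None
```

The job is handed in: I lifted two nuts, the leftmost and the third from the left, flat onto the pan, and the needle came to rest between the bracket's ears. The other two nuts stayed flat on the board where they were. The simulated clock was at about 16 s of the 58 s allowed, and the hand-in gave no verdict.

- **Needle:** it reads about 0.92 rad; the bracket's middle is about 0.87 rad and the ears stand 0.32 rad either side. The dial image did not change over the last second beyond camera noise.
- **Nut positions:** by the last tool positions, the two pan nuts are about 2 mm from the pan's middle line in x, and 97 mm left and 24 mm right of its centre in y. By the first camera measurement, the two board nuts are well inside the board limits. All four looked flat in the images.
- **Bystanders:** mug, jar, wrench and driver match the first top picture to within noise. The top-view comparison flagged the tape and the spray, because the arm and its shadow covered them. I checked those two and the tin by eye in the scene view, where they sit where they started.
- **One unexplained difference:** the pan region changed a little between the last two top pictures. I put this down to the arm overlapping that area and did not trace it further.

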